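# Start the specimens freezing, in order

### The job

Start the specimens freezing on the cryostat's freezing rail: with closed fingertips, lightly press the red-lidded can about a centimetre down into its well, then the yellow-lidded one, then the blue-lidded one, strictly in that order. Press gently, without ramming a can against the bottom of its travel; do not pinch or lift any can, do not touch the green-lidded can, and leave the tools and other things where they are.

Things in the scene. Friction and masses are not known exactly. Their poses are not given: they have to be found in the camera images.
- rail: fixed aluminium freezing rail, 70 (x) x 340 (y) x 45 mm tall, origin at the centre of its underside, yaw within 0.4 rad. Four 38 mm wells in its top at x = 0, y = -114, -38, 38, 114 mm, a can in each. Each can stands on a copper seat 33 mm above the bench that slides down 15 mm to a hard stop. A 4 mm thick black tray with small tools lies on its robot side (x = -35 to -140 mm).
- can_red: aluminium specimen can, 34 mm diameter, 45 mm tall, about 60 g, with a flat red lid; origin at the centre of its underside, z up, lid's top 45 mm above it. Loose in one of the rail's wells (which one varies), lid 33 mm above the rail's top at first. Pushed, it sinks with its seat against a steady 5 N or so, 15 mm at most, and stays where it is left (no spring).
- can_yellow: aluminium specimen can, 34 mm diameter, 45 mm tall, about 60 g, with a flat yellow lid; origin at the centre of its underside, z up, lid's top 45 mm above it. Loose in one of the rail's wells (which one varies), lid 33 mm above the rail's top at first. Pushed, it sinks with its seat against a steady 5 N or so, 15 mm at most, and stays where it is left (no spring).
- can_blue: aluminium specimen can, 34 mm diameter, 45 mm tall, about 60 g, with a flat blue lid; origin at the centre of its underside, z up, lid's top 45 mm above it. Loose in one of the rail's wells (which one varies), lid 33 mm above the rail's top at first. Pushed, it sinks with its seat against a steady 5 N or so, 15 mm at most, and stays where it is left (no spring).
- can_green: aluminium specimen can, 34 mm diameter, 45 mm tall, about 60 g, with a flat green lid; origin at the centre of its underside, z up, lid's top 45 mm above it. Loose in one of the rail's wells (which one varies), and is to be left alone.
- brush: red-handled fine brush, 160 mm long, 9 mm thick, lying on the rail's tray; bystander. Origin under its middle, x along its length
- tweezers: steel tweezers, 110 x 9 x 8 mm, lying on the rail's tray; bystander. Origin under their centre, x along their length
- extractor: brass heat extractor weight with a knob, 32 mm diameter, 46 mm tall, on the rail's tray; bystander. Origin at the centre of its underside
- cup: small pink cup, 56 mm diameter, 50 mm tall, on the bench at the robot's left; bystander. Origin at the centre of its underside
- spray: white spray can with a blue cap, 52 mm diameter, 170 mm tall, at the left on the bench; bystander. Origin at the centre of its underside
- jar: jar with a white lid, 60 mm diameter, 75 mm tall, on the bench at the robot's right; bystander. Origin at the centre of its underside
There are look-alikes about, which are no part of the job. Of the things like the can_yellow, leave any that is orange; of the rest the smaller one is meant.

How it is judged:
On the way, in this order (a step that is already met when the one before it is completed fails the run):
1. the red-lidded can has been pressed down by 5 mm or more (z of can_red in the frame of rail below 0.028 m), for 0.1 s.
2. the yellow-lidded can has been pressed down by 5 mm or more (z of can_yellow in the frame of rail below 0.028 m), for 0.1 s.
3. the blue-lidded can has been pressed down by 5 mm or more (z of can_blue in the frame of rail below 0.028 m), for 0.1 s.
At the end, for the whole second after the job is handed in: The red-, yellow- and blue-lidded cans each sit 5 to 15 mm lower in their wells than at the start, upright within 0.15 rad and at rest; the green-lidded can is still up (within 3 mm) (z of can_red in the frame of rail between 0.015 and 0.028 m and angle between each of can_red, can_yellow, can_blue, can_green's own z axis and vertical below 0.15 rad and linear speed of each of can_red, can_yellow, can_blue, can_green below 0.02 m/s and z of can_yellow in the frame of rail between 0.015 and 0.028 m and z of can_blue in the frame of rail between 0.015 and 0.028 m and z of can_green in the frame of rail above 0.03 m); the robot touches nothing.
It fails at once if a can is pushed down out of order (yellow before red is down, or blue before red and yellow are) ((z of can_yellow in the frame of rail below 0.03 m and z of can_red in the frame of rail above 0.028 m) or (z of can_blue in the frame of rail below 0.03 m and z of any of can_red, can_yellow in the frame of rail above 0.028 m)).
It fails at once if a can is pushed or squeezed harder than 18 N (contact force between any of the fingers, the arm and can_red above 18 N or contact force between any of the fingers, the arm and can_yellow above 18 N or contact force between any of the fingers, the arm and can_blue above 18 N).
It fails at once if a can is lifted more than 4 mm or tipped by more than 0.25 rad (z of any of can_red, can_yellow, can_blue, can_green in the frame of rail above 0.037 m or angle between any of can_red, can_yellow, can_blue, can_green's own z axis and vertical above 0.25 rad).
It fails at once if the green-lidded can is touched, or moved by more than 5 mm (contact force between any of the fingers, the arm and can_green above 0.3 N or distance of can_green from where it was at the start of the episode above 0.005 m).
It fails at once if a bystander (brush, tweezers, extractor, cup, spray can, jar) is moved by more than 15 mm (distance of any of brush, tweezers, extractor, cup, spray, jar from where it was at the start of the episode above 0.015 m).
It also fails if it takes over 42 s, if anything falls off the work surface, if the arm or the gripper's body presses on something with over 40 N, if the wrist force passes 120 N, or if a joint passes its speed limit or range.

### The arm

A 6-joint arm with a two-finger parallel gripper is mounted at the origin on the work surface. World frame = base frame: x ahead of the robot, y to its left, z up, the work surface at z = 0. Lengths are in m, angles in rad, forces in N, time in s.
With the tool pointing down it reaches from about 0.35 to 0.85 m from the base axis. Payload 8.1 kg.
Tool frame: the origin (TCP) lies midway between the tips of the shut fingers; the grasp point (between the pads) lies 19 mm behind it; z points along the fingers, y is the line along which they close (so a half turn about z gives the same grasp; the last joint's range is limited). The gripper opens to 85 mm and grips with 20 to 120 N. Pads are 22 mm wide; open, the fingers measure 114 mm over their backs; the gripper's body (76 mm by 85 mm) begins 54 mm behind the grasp point. The pads swing forward as they close: fully open they stand 13 mm farther back than shut.
Start: joints at [1.111, 0.13, 1.488, -0, 1.523, -0.085], TCP at [0.22, 0.558, 0.231] pointing down, gripper open.
Joint ranges: [-2.96, 2.96], [-0.89, 2.26], [0.02, 2.5], [-1.34, 4.48], [0, 2.73], [-2.66, 2.66]. Speed limits (rad/s): [2.39, 2.39, 2.79, 3.14, 3.14, 3.14].

### API

Orientations are given as a unit quaternion [w, x, y, z].
In Python, from station import status, snapshot, get_calibration, order gives the robot as it stands. The module is installed in compiled form; this text tells all that it offers.
- The arm moves only by the shell command python3 -m inch 'ROWS' [FORCE]. ROWS is text: rows parted by semicolons, each of 5 numbers parted by spaces: the shift along the world's x, y, z normalised to -1 to 1, where 1 is 0.6 m, then the turn about the world's z normalised to -1 to 1, where 1 is 60 degrees, then the closure, from 0 (fully open) to 1 (shut). A call has 1 to 20 rows; each row is the pose to reach, as a shift and turn from the pose commanded when the call began; what a row does not reach only later rows make up. A row lasts 1/12 s, in which the tool goes at most 41.7 mm and 7.16 degrees, less where a joint would pass 70% of its speed; a pose out of reach is approached as far as the arm can. A call with a number of a shift or a turn outside -1 to 1 is refused whole. A call with a gripper value outside its range is refused whole. The fingers move at their own pace and stop on an object; FORCE is the grip in N (left out, the last holds). Time passes only in rows, so rows that repeat a pose let the fingers close. It gives the time, the measured TCP pose, the force, the opening and the grip force at its end, in the units of the state.
- status.read_state(): the state, without advancing time (a new reading comes with each control period).
- snapshot(name): name is "scene" or "top" or "wrist"; returns (picture, depth): 420x560x3 uint8, red, green, blue; 420x560 float32, m along the optical axis (not along the pixel's ray), 0 where there is no reading.
- get_calibration(name): a dict with "fx", "fy", "cx", "cy" (pixels), "rvec" (rotation vector, rad) and "tvec" (3), from world to camera coordinates, as OpenCV has them. Camera axes: x right, y down, z forward; pixel columns grow to the right and rows downward; lengths in m; the calibration is good to about 2 mm. The wrist camera is an equidistant fisheye: a pixel r from the principal point sees the ray r / f radians off the axis. A picture is of the moment at which its call begins: read the wrist's pose just before it. get_calibration takes no time and is no camera call; for the wrist camera it gives the pose at the moment of the call.
- order.job_done(): hands the job in; it is judged then, once.
The state is a dict: "time_s": time; "joints": joint angles; "qvel": joint speeds; "joint_torque": joint torques, N m; "eef_pos": TCP position; "tcp_rot": TCP orientation; "ft_force": force on the tool from outside, world axes, zero at the start; "moment": the same for the moment, N m; "width": finger opening in m; "grasp_force": force on a finger pad.
Only numpy, scipy, OpenCV 4.12 (cv2) and the standard library are available. Lean on these libraries where they do the work, as an engineer would, in place of code of your own. Each camera call takes 0.05 s, during which the arm holds its last target. There are 200 camera calls.

## Working session

There is one attempt and no reset: what is moved stays moved. The work goes in short steps, Python scripts to look and compute and a shell command to move; the robot and the scene stay as the last step left them, time stands still between calls to the robot, and variables do not carry over. Pictures are saved under pics/ and viewed, at most 10 in all, crops included, and the job is handed in when it is done.

```bash
mkdir -p pics; cat > h.py <<'E'
import numpy as np, cv2
from station import status, snapshot, get_calibration, order
def cal(n):
    c=get_calibration(n); K=np.array([[c['fx'],0,c['cx']],[0,c['fy'],c['cy']],[0,0,1]])
    R=cv2.Rodrigues(np.array(c['rvec'],float))[0]; t=np.array(c['tvec'],float).ravel()
    return K,R,t
def ray(n,uv):
    K,R,t=cal(n); d=R.T@np.linalg.inv(K)@np.array([uv[0],uv[1],1.]); return -R.T@t,d
def onplane(n,uv,z):
    o,d=ray(n,uv); return o+d*(z-o[2])/d[2]
def atdepth(n,uv,dep):
    o,d=ray(n,uv); return o+d*dep
def tri(n1,a,n2,b):
    o1,d1=ray(n1,a);o2,d2=ray(n2,b)
    s=np.linalg.lstsq(np.c_[d1,-d2],o2-o1,rcond=None)[0]
    p,q=o1+d1*s[0],o2+d2*s[1]; return (p+q)/2,np.linalg.norm(p-q)
def blobs(img,amin=25):
    hsv=cv2.cvtColor(img,cv2.COLOR_RGB2HSV); out=[]
    for c,rs in dict(red=[(0,7),(172,179)],orange=[(8,19)],yellow=[(20,35)],green=[(40,85)],blue=[(95,130)]).items():
        m=sum(cv2.inRange(hsv,(a,110,60),(b,255,255)) for a,b in rs)
        n,l,s,ce=cv2.connectedComponentsWithStats(m.astype(np.uint8))
        out+=[(c,int(s[i,4]),s[i,:4].tolist(),ce[i].round(1).tolist()) for i in range(1,n) if s[i,4]>=amin]
    return out
E
python3 - <<'E'
from h import *
s=status.read_state(); print(s['time_s'],s['eef_pos'],s['tcp_rot'],s['width'],s['ft_force'])
for n in('scene','top'):
    im,d=snapshot(n); np.savez(n,im=im,d=d); cv2.imwrite(f'pics/{n}.png',im[:,:,::-1])
    print(n)
    for c,a,b,ce in blobs(im):
        z=d[int(ce[1]),int(ce[0])]; print(c,a,b,ce,atdepth(n,ce,z).round(3))
E
```

```text
0.0 [0.21939881 0.55784921 0.23022207] [-2.49863323e-04  1.86315636e-01  9.82489493e-01 -9.04698589e-04] 0.08549680048232083 [ 0.37159812 -0.11848763  0.97925656]
scene
red 99 [285, 212, 12, 10] [290.1, 216.4] [0.566 0.058 0.074]
red 398 [416, 260, 21, 24] [425.3, 271.1] [0.506 0.455 0.048]
orange 1016 [344, 0, 64, 129] [371.8, 60.7] [ 0.009 -0.051  0.392]
orange 13930 [0, 66, 81, 258] [29.2, 198.9] [ 0.856 -1.179 -0.218]
orange 102 [300, 107, 17, 10] [309.8, 112.1] [1.425 0.787 0.803]
orange 138 [322, 224, 11, 17] [327.6, 231.8] [0.507 0.151 0.031]
orange 492 [88, 241, 29, 36] [101.4, 261.0] [ 0.645 -1.124 -0.656]
orange 468 [276, 257, 19, 30] [284.9, 270.8] [0.737 0.187 0.049]
orange 2210 [249, 285, 62, 59] [280.0, 313.9] [0.904 0.319 0.109]
orange 1567 [422, 298, 83, 59] [462.6, 330.1] [0.61  0.602 0.024]
yellow 112 [301, 223, 13, 11] [306.9, 228.0] [0.587 0.137 0.08 ]
yellow 234 [267, 239, 18, 15] [275.4, 245.9] [0.688 0.11  0.062]
yellow 790 [186, 256, 43, 33] [206.9, 271.8] [0.893 0.072 0.08 ]
yellow 409 [434, 312, 36, 22] [452.2, 322.2] [0.607 0.575 0.028]
green 50 [255, 193, 
[... 567 characters left out ...]
9 [209, 148, 20, 23] [218.6, 159.1] [0.713 0.168 0.061]
orange 1638 [10, 179, 79, 41] [42.6, 199.8] [0.617 0.629 0.035]
orange 131 [223, 236, 13, 13] [228.5, 242.2] [0.497 0.142 0.049]
orange 54 [276, 241, 12, 7] [281.4, 243.8] [0.496 0.008 0.014]
yellow 802 [242, 84, 38, 23] [260.4, 95.0] [0.88  0.058 0.082]
yellow 274 [235, 161, 19, 19] [243.7, 170.4] [0.681 0.103 0.065]
yellow 411 [52, 196, 30, 19] [66.4, 205.0] [0.604 0.57  0.026]
yellow 139 [227, 202, 13, 13] [233.0, 208.1] [0.579 0.128 0.076]
green 120 [316, 217, 13, 13] [322.1, 223.2] [ 0.538 -0.094  0.076]
blue 400 [312, 83, 20, 22] [321.2, 93.1] [ 0.88  -0.1    0.088]
blue 130 [286, 212, 13, 13] [292.3, 218.1] [ 0.552 -0.02   0.076]
```

View pics/top.png

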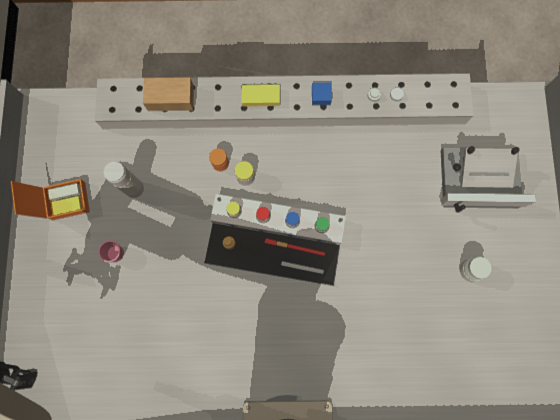

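View pics/scene.png

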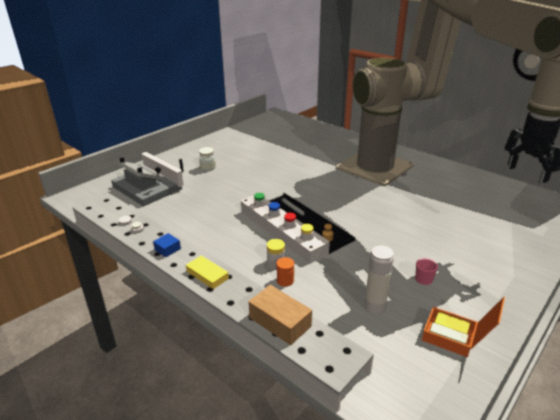

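The top view shows the rail cans in a row: yellow (233,208), red (262,213), blue (292,218), green (322,223). Could be taken for the yellow can:
- the larger yellow jar at (244,170)
- the orange jar at (219,159)
- the yellow box at (260,95)
- the yellow item in the case at (66,205)

For red there is the brush at (306,249), and for blue the box at (321,93). I choose the small cans in the rail's wells and check them in one crop.

```bash
python3 - <<'E'
from h import *
T=np.load('top.npz')['im'];S=np.load('scene.npz')['im'];D=np.load('top.npz')['d']
a=np.hstack([cv2.resize(im[y:y+90,x:x+130],None,fx=3,fy=4,interpolation=cv2.INTER_CUBIC) for im,x,y in((T,205,145),(S,235,180))])
cv2.imwrite('pics/crop.png',a[:,:,::-1])
top=dict(red=(262.5,213),yellow=(233,208.1),blue=(292.3,218.1),green=(322.1,223.2),bigyel=(243.7,170.4))
sc=dict(red=(290.1,216.4),yellow=(306.9,228),blue=(274,205.2),green=(258.8,196.2),bigyel=(275.4,245.9))
P={}
for k in top:
    p,e=tri('top',top[k],'scene',sc[k]); P[k]=p
    u,v=map(int,top[k]); print(k,p.round(4),'gap',round(e,4),'plane',onplane('top',top[k],.078).round(4),onplane('scene',sc[k],.078).round(4),'depthz',np.median([atdepth('top',(i,j),D[j,i])[2] for i in range(u-2,u+3) for j in range(v-2,v+3)]).round(4))
Q=[onplane('top',top[k],.078) for k in('yellow','red','blue','green')]
print([np.linalg.norm(Q[i+1]-Q[i]).round(4) for i in range(3)], 'tool rot', status.read_state()['tcp_rot'])
E
```

```text
red [0.5655 0.0555 0.0731] gap 0.003 plane [0.5654 0.0541 0.078 ] [0.5705 0.0617 0.078 ] depthz 0.0787
yellow [0.5794 0.1295 0.0726] gap 0.0023 plane [0.5789 0.128  0.078 ] [0.5851 0.1353 0.078 ] depthz 0.0777
blue [ 0.5514 -0.0195  0.0745] gap 0.002 plane [ 0.5514 -0.0203  0.078 ] [ 0.5552 -0.0148  0.078 ] depthz 0.0765
green [ 0.5385 -0.0945  0.0713] gap 0.0007 plane [ 0.5375 -0.0943  0.078 ] [ 0.5465 -0.0861  0.078 ] depthz 0.0773
bigyel [0.6827 0.1042 0.0562] gap 0.0018 plane [0.6768 0.1016 0.078 ] [0.7039 0.1249 0.078 ] depthz 0.0652
[np.float64(0.0752), np.float64(0.0756), np.float64(0.0753)] tool rot [-1.98557599e-04  1.86301118e-01  9.82492342e-01 -8.07864538e-04]
```

View pics/crop.png

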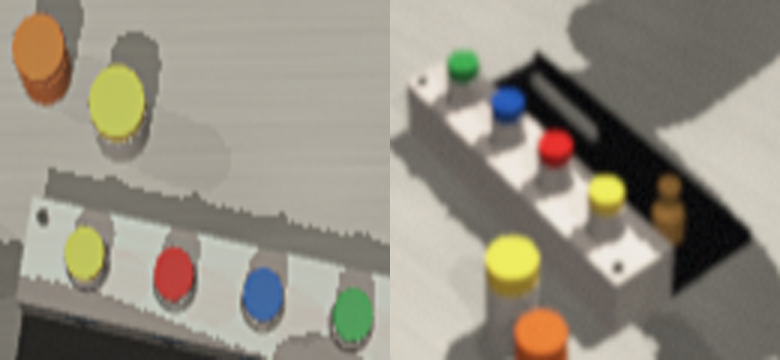

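The crop confirms it: the small yellow, red, blue and green lids stand in the rail, and the big yellow and orange jars stand outside it. Heights and the 75 mm spacing agree with the description. Lid tops are at about 0.077 m. Red is at (0.565,0.0545), yellow at (0.579,0.1285) and blue at (0.5515,-0.020). Next I close the fingers and go above red at the height I have.

```bash
python3 -m inch '0.577 -0.839 0 0 1;0.577 -0.839 0 0 1;0.577 -0.839 0 0 1;0.577 -0.839 0 0 1;0.577 -0.839 0 0 1;0.577 -0.839 0 0 1;0.577 -0.839 0 0 1;0.577 -0.839 0 0 1;0.577 -0.839 0 0 1;0.577 -0.839 0 0 1;0.577 -0.839 0 0 1;0.577 -0.839 0 0 1;0.577 -0.839 0 0 1;0.577 -0.839 0 0 1;0.577 -0.839 0 0 1;0.577 -0.839 0 0 1;0.577 -0.839 0 0 1;0.577 -0.839 0 0 1;0.577 -0.839 0 0 1;0.577 -0.839 0 0 1' 20
```

```text
time_s: 1.77
eef_pos: [0.5653, 0.0562, 0.2313]
tcp_rot: [-0.0, 0.185, 0.983, 0.0]
ft_force: [0.4, -0.3, -0.0]
width: 0.0001
grasp_force: 0.0
```

```bash
python3 -m inch '0 -0.002 -0.05 0 1;0 -0.002 -0.1 0 1;0 -0.002 -0.15 0 1;0 -0.002 -0.19 0 1;0 -0.002 -0.21 0 1;0 -0.002 -0.22 0 1;0 -0.002 -0.225 0 1;0 -0.002 -0.225 0 1;0 -0.002 -0.225 0 1'
python3 - <<'E'
from h import *
o=[]
for n,x,y in(('top',205,165),('scene',235,170)):
    im,d=snapshot(n); o.append(cv2.resize(im[y:y+90,x:x+130],None,fx=3,fy=4,interpolation=cv2.INTER_CUBIC))
cv2.imwrite('pics/abv.png',np.hstack(o)[:,:,::-1])
E
```

```text
time_s: 2.52
eef_pos: [0.5671, 0.054, 0.0981]
tcp_rot: [0.001, 0.186, 0.983, 0.0]
ft_force: [-0.0, -0.6, 0.3]
width: -0.0001
grasp_force: 0.0
```

View pics/abv.png

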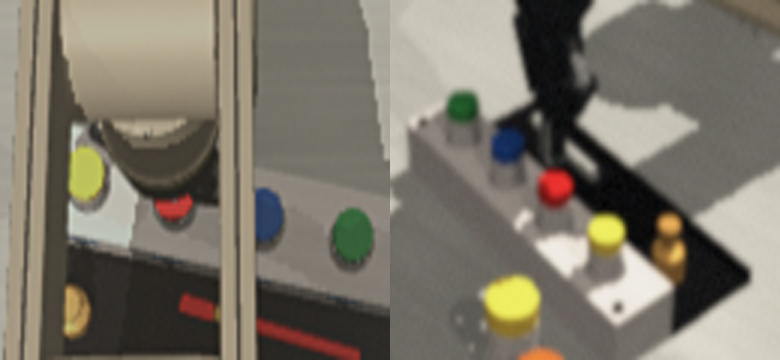

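Top view: the gripper covers the red lid, while blue and yellow are clear. Scene view: the tip is just over and behind the red lid. I'll check its alignment by projecting the TCP, and with the wrist view.

```bash
python3 - <<'E'
from h import *
s=status.read_state(); K,R,t=cal('scene')
for n,p in(('tcp',s['eef_pos']),('lid',[.565,.0545,.078]),('tcp@lid',[.5671,.054,.078])):
    q=K@(R@np.array(p)+t); u=q[:2]/q[2]; print(n,u.round(1),'crop px',(390+(u[0]-235)*3,(u[1]-170)*4))
im,d=snapshot('wrist'); cv2.imwrite('pics/wrist.png',im[:,:,::-1])
E
```

```text
tcp [288.8 209. ] crop px (np.float64(551.4553074421638), np.float64(156.15415509517698))
lid [289.4 214.7] crop px (np.float64(553.3499732810467), np.float64(178.91829619236307))
tcp@lid [288.8 215. ] crop px (np.float64(551.5407506716767), np.float64(179.86014307944572))
```

View pics/wrist.png

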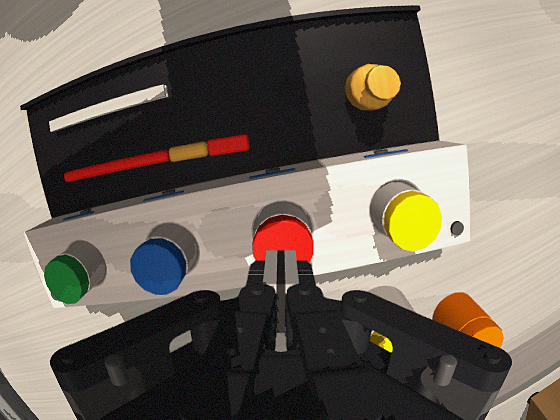

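The wrist view shows the shut tips over the red lid (280,245), with neighbouring cans well clear. Now I lower slowly to just above contact.

```bash
python3 -m inch '-0.001 0 -0.006 0 1;-0.002 0 -0.012 0 1;-0.002 0 -0.018 0 1;-0.002 0 -0.022 0 1;-0.002 0 -0.024 0 1;-0.002 0 -0.026 0 1;-0.002 0 -0.027 0 1;-0.002 0 -0.027 0 1;-0.002 0 -0.027 0 1'
```

```text
time_s: 3.42
eef_pos: [0.5647, 0.0538, 0.0801]
tcp_rot: [0.0, 0.186, 0.982, 0.0]
ft_force: [-0.1, 0.1, -0.2]
width: 0.0002
grasp_force: 0.0
```

Not yet in contact. I go down 6 mm more, at 0.6 mm per row.

```bash
python3 -m inch '0 0 -0.001 0 1;0 0 -0.002 0 1;0 0 -0.003 0 1;0 0 -0.004 0 1;0 0 -0.005 0 1;0 0 -0.006 0 1;0 0 -0.007 0 1;0 0 -0.008 0 1;0 0 -0.009 0 1;0 0 -0.01 0 1;0 0 -0.01 0 1'
```

```text
time_s: 4.33
eef_pos: [0.5647, 0.0537, 0.074]
tcp_rot: [0.0, 0.186, 0.982, 0.0]
ft_force: [0.0, -0.3, 3.4]
width: 0.0001
grasp_force: 1.4
```

```bash
python3 -m inch '0 0 -0.001 0 1;0 0 -0.002 0 1;0 0 -0.003 0 1;0 0 -0.004 0 1;0 0 -0.005 0 1;0 0 -0.006 0 1;0 0 -0.007 0 1;0 0 -0.008 0 1;0 0 -0.009 0 1;0 0 -0.01 0 1;0 0 -0.01 0 1'
```

```text
time_s: 5.25
eef_pos: [0.5646, 0.0538, 0.0679]
tcp_rot: [0.0, 0.186, 0.982, -0.0]
ft_force: [-0.1, 0.4, 3.2]
width: -0.0001
grasp_force: 1.3
```

```bash
python3 -m inch '0 0 0.01 0 1;0 0 0.03 0 1;0 0 0.05 0 1;0 0 0.06 0 1;0.006 0.03 0.06 0 1;0.012 0.06 0.06 0 1;0.018 0.09 0.06 0 1;0.024 0.124 0.06 0 1;0.024 0.124 0.06 0 1;0.024 0.124 0.06 0 1;0.024 0.124 0.06 0 1'
cat > chk.py <<'E'
from h import *
for n in('scene','top'):
    im,d=snapshot(n); box=(245,180,320,245) if n=='scene' else (220,195,335,232)
    for c,a,b,ce in blobs(im,12):
        if box[0]<ce[0]<box[2] and box[1]<ce[1]<box[3]:
            u,v=map(int,ce); print(n,c,a,ce,np.median([atdepth(n,(i,j),d[j,i]) for i in range(u-1,u+2) for j in range(v-1,v+2)],axis=0).round(4))
s=status.read_state();print(s['eef_pos'],s['ft_force'])
E
python3 chk.py
```

```text
time_s: 6.17
eef_pos: [0.5792, 0.1279, 0.1046]
tcp_rot: [0.0, 0.186, 0.983, -0.0]
ft_force: [0.2, -0.6, -0.2]
width: -0.0
grasp_force: 0.0
scene red 93 [289.6, 219.6] [0.5716 0.0589 0.0685]
scene yellow 114 [306.8, 227.9] [0.5835 0.1316 0.0781]
scene green 45 [258.6, 196.4] [ 0.5458 -0.0897  0.0779]
scene blue 68 [273.7, 205.9] [ 0.5565 -0.0165  0.0791]
top red 137 [262.7, 213.9] [0.5676 0.0558 0.0685]
top yellow 56 [232.8, 211.4] [0.5689 0.1303 0.0791]
top green 108 [322.0, 223.2] [ 0.5376 -0.0941  0.0791]
top blue 121 [292.2, 218.2] [ 0.5507 -0.0195  0.0801]
[0.57902416 0.12740523 0.10433685] [-0.64622723 -0.64378946 -0.09150498]
```

Red is about 10 mm down. Now yellow.

```bash
python3 -m inch '0 0.001 -0.008 0 1;0 0.001 -0.016 0 1;0 0.001 -0.024 0 1;0 0.001 -0.03 0 1;0 0.001 -0.034 0 1;0 0.001 -0.037 0 1;0 0.001 -0.039 0 1;0 0.001 -0.04 0 1;0 0.001 -0.041 0 1;0 0.001 -0.042 0 1;0 0.001 -0.043 0 1;0 0.001 -0.044 0 1;0 0.001 -0.045 0 1;0 0.001 -0.046 0 1;0 0.001 -0.047 0 1;0 0.001 -0.048 0 1;0 0.001 -0.049 0 1;0 0.001 -0.05 0 1;0 0.001 -0.05 0 1'
```

```text
time_s: 7.85
eef_pos: [0.5792, 0.1288, 0.0741]
tcp_rot: [0.0, 0.186, 0.982, 0.0]
ft_force: [-0.1, -0.2, 3.7]
width: 0.0003
grasp_force: 1.5
```

```bash
python3 -m inch '0 0 -0.001 0 1;0 0 -0.002 0 1;0 0 -0.003 0 1;0 0 -0.004 0 1;0 0 -0.005 0 1;0 0 -0.006 0 1;0 0 -0.007 0 1;0 0 -0.008 0 1;0 0 -0.009 0 1;0 0 -0.01 0 1;0 0 -0.01 0 1'
python3 -m inch '0 0 0.01 0 1;0 0 0.03 0 1;0 0 0.05 0 1;0 0 0.06 0 1;0 -0.03 0.06 0 1;-0.006 -0.07 0.06 0 1;-0.018 -0.11 0.06 0 1;-0.024 -0.15 0.06 0 1;-0.036 -0.19 0.06 0 1;-0.042 -0.23 0.06 0 1;-0.046 -0.247 0.06 0 1;-0.046 -0.247 0.06 0 1;-0.046 -0.247 0.06 0 1;-0.046 -0.247 0.06 0 1'
python3 chk.py
```

```text
time_s: 8.77
eef_pos: [0.5791, 0.1288, 0.068]
tcp_rot: [0.0, 0.186, 0.982, 0.0]
ft_force: [0.2, 0.3, 3.0]
width: -0.0001
grasp_force: 1.4
time_s: 9.93
eef_pos: [0.5518, -0.0187, 0.1045]
tcp_rot: [0.0, 0.186, 0.983, 0.0]
ft_force: [-0.8, 0.3, -0.3]
width: 0.0001
grasp_force: 0.0
scene red 95 [289.3, 219.6] [0.5749 0.0602 0.0693]
scene yellow 97 [306.8, 231.2] [0.5882 0.1342 0.0686]
scene green 43 [258.7, 196.4] [ 0.5484 -0.0879  0.0787]
scene blue 72 [273.9, 205.8] [ 0.5554 -0.0175  0.0786]
top red 67 [265.6, 214.0] [0.5646 0.0483 0.0677]
top yellow 134 [233.2, 209.0] [0.5792 0.1291 0.0677]
top blue 33 [292.1, 222.1] [ 0.5396 -0.0193  0.0819]
[ 0.55168066 -0.01837785  0.10424539] [-0.22470509 -0.26163574  0.93529252]
```

Yellow is also about 10 mm down. Now blue.

```bash
python3 -m inch '0 -0.002 -0.008 0 1;0 -0.002 -0.016 0 1;0 -0.002 -0.024 0 1;0 -0.002 -0.03 0 1;0 -0.002 -0.034 0 1;0 -0.002 -0.037 0 1;0 -0.002 -0.039 0 1;0 -0.002 -0.04 0 1;0 -0.002 -0.041 0 1;0 -0.002 -0.042 0 1;0 -0.002 -0.043 0 1;0 -0.002 -0.044 0 1;0 -0.002 -0.045 0 1;0 -0.002 -0.046 0 1;0 -0.002 -0.047 0 1;0 -0.002 -0.048 0 1;0 -0.002 -0.049 0 1;0 -0.002 -0.05 0 1;0 -0.002 -0.05 0 1'
python3 -m inch '0 0 -0.001 0 1;0 0 -0.002 0 1;0 0 -0.003 0 1;0 0 -0.004 0 1;0 0 -0.005 0 1;0 0 -0.006 0 1;0 0 -0.007 0 1;0 0 -0.008 0 1;0 0 -0.009 0 1;0 0 -0.01 0 1;0 0 -0.01 0 1'
```

```text
time_s: 11.62
eef_pos: [0.5516, -0.0207, 0.0741]
tcp_rot: [0.0, 0.186, 0.982, -0.0]
ft_force: [-0.4, -0.3, 3.5]
width: -0.0003
grasp_force: 1.5
time_s: 12.53
eef_pos: [0.5514, -0.0206, 0.0679]
tcp_rot: [0.0, 0.186, 0.982, -0.0]
ft_force: [1.1, -0.1, 2.5]
width: 0.0
grasp_force: 1.5
```

Lift straight up, away from the cans, and check.

```bash
python3 -m inch '0 0 0.01 0 1;0 0 0.03 0 1;0 0 0.06 0 1;0 0 0.1 0 1;0 0 0.15 0 1;0 0 0.2 0 1;0 0 0.25 0 1;0 0 0.28 0 1;-0.06 0 0.28 0 1;-0.12 0 0.28 0 1;-0.18 0 0.28 0 1;-0.2 0 0.28 0 1;-0.2 0 0.28 0 1;-0.2 0 0.28 0 1;-0.2 0 0.28 0 1'
python3 chk.py
```

```text
time_s: 13.78
eef_pos: [0.4322, -0.0207, 0.2368]
tcp_rot: [0.001, 0.186, 0.982, 0.0]
ft_force: [0.1, -0.5, 0.3]
width: -0.0003
grasp_force: 0.0
scene red 88 [289.8, 219.5] [0.5714 0.0566 0.0681]
scene yellow 97 [306.9, 231.3] [0.5865 0.1334 0.069 ]
scene green 46 [258.7, 196.4] [ 0.5473 -0.0887  0.0776]
scene blue 65 [273.8, 208.8] [ 0.5565 -0.0178  0.0683]
top yellow 134 [233.2, 209.0] [0.5791 0.1289 0.0694]
[ 0.43217196 -0.02066246  0.23634834] [ 0.81701714 -0.11957139 -0.28069871]
```

All three lids are at about 0.068 m, green is still at 0.078 m, and the arm is clear.

```bash
python3 -c "
from station import order; print(order.job_done())"
```

```text
the job is handed in; nothing more can be done
None
```

I pressed the red, yellow and blue cans about 10 mm down in that order, with no more than 3.7 N at the readings I took; green still read its starting height, and the job is handed in (no verdict was returned).

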